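# Gauge a rounded board corner with radius leaves

### The job

Find which of the three radius leaves fits the rounded corner of the board in the middle of the bench: try their hollow ends on it, lying flat, until you have the one that nests instead of rocking or bridging. Press that leaf square onto the corner with a light hand, some 5 to 10 newtons (15 bruises the pine), for a moment, and then, keeping up the pressure, slide it about ten degrees round the corner to one side to prove that it stays nested. Leave it nested there, flat on the bench, with the other two leaves lying in their tray and nothing else disturbed.

Things in the scene. Friction and masses are not known exactly. Their poses are not given: they have to be found in the camera images.
- leaf_red: radius leaf: (mm) aluminium plate 10 thick, 48 wide, red grip fin on top. Origin under the fin's middle, on the underside; z up, x to the hollow end. Fin 44 (x) x 16 (y) x 36 high, top 46 above the underside: pinch across y. +x end: concave arc, radius 24, 38 degrees either side of x, bottom at x = 36, centre at x = 60. -x end: convex nose, radius 24. 0.11 to 0.22 kg
- leaf_yellow: radius leaf: (mm) aluminium plate 10 thick, 60 wide, yellow grip fin on top. Origin under the fin's middle, on the underside; z up, x to the hollow end. Fin 44 (x) x 16 (y) x 36 high, top 46 above the underside: pinch across y. +x end: concave arc, radius 30, 38 degrees either side of x, bottom at x = 36, centre at x = 66. -x end: convex nose, radius 30. 0.11 to 0.22 kg
- leaf_blue: radius leaf: (mm) aluminium plate 10 thick, 76 wide, blue grip fin on top. Origin under the fin's middle, on the underside; z up, x to the hollow end. Fin 44 (x) x 16 (y) x 36 high, top 46 above the underside: pinch across y. +x end: concave arc, radius 38, 38 degrees either side of x, bottom at x = 36, centre at x = 74. -x end: convex nose, radius 38. 0.11 to 0.22 kg
- leaf_red_arc (a point): centre of the concave arc of leaf_red (radius 24 mm), 60 mm ahead of the leaf's origin along its x, 5 mm above its underside; in the open, beyond the metal
- leaf_yellow_arc (a point): centre of the concave arc of leaf_yellow (radius 30 mm), 66 mm ahead of the leaf's origin along its x, 5 mm above its underside; in the open, beyond the metal
- leaf_blue_arc (a point): centre of the concave arc of leaf_blue (radius 38 mm), 74 mm ahead of the leaf's origin along its x, 5 mm above its underside; in the open, beyond the metal
- tray: plywood tray of the leaves, 122 (x) x 284 (y) mm, rim 16 mm high and 6 mm thick, floor 6 mm above the bench; origin under its centre. At the start each leaf lies flat in it, one of three places side by side along its y (88 mm apart), hollow end towards the tray's +x
- board_a: one of 3 fixed pine boards (mm): 38 thick, some 150 square, with a vertical corner rounded to 24, 30 or 38: all differ, which is untold. In question: the one at y -0.35 to 0.2 m; the others lie beyond |y| 0.5 m. Origin on the bench at the corner arc's centre; x along the diagonal into the wood, so the arc's middle lies one radius to -x; it spans 45 degrees each side. Iron holdfast, 81 high, at x beyond 60
- board_b: one of 3 fixed pine boards (mm): 38 thick, some 150 square, with a vertical corner rounded to 24, 30 or 38: all differ, which is untold. In question: the one at y -0.35 to 0.2 m; the others lie beyond |y| 0.5 m. Origin on the bench at the corner arc's centre; x along the diagonal into the wood, so the arc's middle lies one radius to -x; it spans 45 degrees each side. Iron holdfast, 81 high, at x beyond 60
- board_c: one of 3 fixed pine boards (mm): 38 thick, some 150 square, with a vertical corner rounded to 24, 30 or 38: all differ, which is untold. In question: the one at y -0.35 to 0.2 m; the others lie beyond |y| 0.5 m. Origin on the bench at the corner arc's centre; x along the diagonal into the wood, so the arc's middle lies one radius to -x; it spans 45 degrees each side. Iron holdfast, 81 high, at x beyond 60
- pencil: bystander: red carpenter's pencil, flat
- tape_measure: bystander: yellow tape measure, 60 mm high
- try_square: bystander: try square, wooden stock and steel blade, flat
- block_plane: bystander: small blue steel block plane
- sanding_block: bystander: cork sanding block, 33 mm high
- glue_bottle: bystander: white glue bottle, 165 mm high
- mug: bystander: blue mug, 95 mm high
- screwdriver: bystander: screwdriver, lying

How it is judged (in metres and radians):
On the way, in this order (a step that is already met when the one before it is completed fails the run):
1. the fitting leaf is pressed (over 3 N) square (within 4 degrees) onto the middle board's corner for 0.4 s: arc centres within 2.5 mm in plan, flat, under 10 mm above the bench (((world y of board_b between -0.35 and 0.2 m and horizontal distance between leaf_red_arc and board_b below 0.0025 m and height (world z) of leaf_red between -0.003 and 0.01 m and angle between leaf_red's own z axis and vertical below 0.08 rad and contact force between leaf_red and board_b above 3 N and angle between the x axis of leaf_red and the x axis of board_b, either way round below 0.07 rad) or (world y of board_c between -0.35 and 0.2 m and horizontal distance between leaf_yellow_arc and board_c below 0.0025 m and height (world z) of leaf_yellow between -0.003 and 0.01 m and angle between leaf_yellow's own z axis and vertical below 0.08 rad and contact force between leaf_yellow and board_c above 3 N and angle between the x axis of leaf_yellow and the x axis of board_c, either way round below 0.07 rad) or (world y of board_a between -0.35 and 0.2 m and horizontal distance between leaf_blue_arc and board_a below 0.0025 m and height (world z) of leaf_blue between -0.003 and 0.01 m and angle between leaf_blue's own z axis and vertical below 0.08 rad and contact force between leaf_blue and board_a above 3 N and angle between the x axis of leaf_blue and the x axis of board_a, either way round below 0.07 rad))), for 0.4 s.
2. sliding round the corner, it is still nested and in contact (over 1 N) between 4.6 and 7 degrees off the diagonal (((world y of board_b between -0.35 and 0.2 m and horizontal distance between leaf_red_arc and board_b below 0.0025 m and height (world z) of leaf_red between -0.003 and 0.01 m and angle between leaf_red's own z axis and vertical below 0.08 rad and contact force between leaf_red and board_b above 1 N and angle between the x axis of leaf_red and the x axis of board_b, either way round between 0.08 and 0.122 rad) or (world y of board_c between -0.35 and 0.2 m and horizontal distance between leaf_yellow_arc and board_c below 0.0025 m and height (world z) of leaf_yellow between -0.003 and 0.01 m and angle between leaf_yellow's own z axis and vertical below 0.08 rad and contact force between leaf_yellow and board_c above 1 N and angle between the x axis of leaf_yellow and the x axis of board_c, either way round between 0.08 and 0.122 rad) or (world y of board_a between -0.35 and 0.2 m and horizontal distance between leaf_blue_arc and board_a below 0.0025 m and height (world z) of leaf_blue between -0.003 and 0.01 m and angle between leaf_blue's own z axis and vertical below 0.08 rad and contact force between leaf_blue and board_a above 1 N and angle between the x axis of leaf_blue and the x axis of board_a, either way round between 0.08 and 0.122 rad))), for 0.03 s.
3. still nested and pressed (over 3 N), it stands 7.5 to 20 degrees off the diagonal for 0.3 s (((world y of board_b between -0.35 and 0.2 m and horizontal distance between leaf_red_arc and board_b below 0.0025 m and height (world z) of leaf_red between -0.003 and 0.01 m and angle between leaf_red's own z axis and vertical below 0.08 rad and contact force between leaf_red and board_b above 3 N and angle between the x axis of leaf_red and the x axis of board_b, either way round between 0.13 and 0.35 rad) or (world y of board_c between -0.35 and 0.2 m and horizontal distance between leaf_yellow_arc and board_c below 0.0025 m and height (world z) of leaf_yellow between -0.003 and 0.01 m and angle between leaf_yellow's own z axis and vertical below 0.08 rad and contact force between leaf_yellow and board_c above 3 N and angle between the x axis of leaf_yellow and the x axis of board_c, either way round between 0.13 and 0.35 rad) or (world y of board_a between -0.35 and 0.2 m and horizontal distance between leaf_blue_arc and board_a below 0.0025 m and height (world z) of leaf_blue between -0.003 and 0.01 m and angle between leaf_blue's own z axis and vertical below 0.08 rad and contact force between leaf_blue and board_a above 3 N and angle between the x axis of leaf_blue and the x axis of board_a, either way round between 0.13 and 0.35 rad))), for 0.3 s.
At the end, for the whole second after the job is handed in: The fitting leaf lies flat on the bench, at rest, nested on the middle board's corner (arc centres within 2.5 mm in plan, within 20 degrees of the diagonal); the other two lie flat on the tray's floor (origins within 30 mm of its centre along its x, 120 mm along its y) (((world y of board_b between -0.35 and 0.2 m and horizontal distance between leaf_red_arc and board_b below 0.0025 m and height (world z) of leaf_red between -0.003 and 0.003 m and angle between each of leaf_red, leaf_yellow, leaf_blue's own z axis and vertical below 0.08 rad and angle between the x axis of leaf_red and the x axis of board_b, either way round below 0.35 rad and linear speed of each of leaf_red, leaf_yellow, leaf_blue below 0.02 m/s and x of leaf_yellow in the frame of tray between -0.03 and 0.03 m and y of leaf_yellow in the frame of tray between -0.12 and 0.12 m and z of each of leaf_yellow, leaf_blue in the frame of tray below 0.012 m and x of leaf_blue in the frame of tray between -0.03 and 0.03 m and y of leaf_blue in the frame of tray between -0.12 and 0.12 m) or (world y of board_c between -0.35 and 0.2 m and horizontal distance between leaf_yellow_arc and board_c below 0.0025 m and height (world z) of leaf_yellow between -0.003 and 0.003 m and angle between each of leaf_yellow, leaf_red, leaf_blue's own z axis and vertical below 0.08 rad and angle between the x axis of leaf_yellow and the x axis of board_c, either way round below 0.35 rad and linear speed of each of leaf_yellow, leaf_red, leaf_blue below 0.02 m/s and x of leaf_red in the frame of tray between -0.03 and 0.03 m and y of leaf_red in the frame of tray between -0.12 and 0.12 m and z of each of leaf_red, leaf_blue in the frame of tray below 0.012 m and x of leaf_blue in the frame of tray between -0.03 and 0.03 m and y of leaf_blue in the frame of tray between -0.12 and 0.12 m) or (world y of board_a between -0.35 and 0.2 m and horizontal distance between leaf_blue_arc and board_a below 0.0025 m and height (world z) of leaf_blue between -0.003 and 0.003 m and angle between each of leaf_blue, leaf_red, leaf_yellow's own z axis and vertical below 0.08 rad and angle between the x axis of leaf_blue and the x axis of board_a, either way round below 0.35 rad and linear speed of each of leaf_blue, leaf_red, leaf_yellow below 0.02 m/s and x of leaf_red in the frame of tray between -0.03 and 0.03 m and y of leaf_red in the frame of tray between -0.12 and 0.12 m and z of each of leaf_red, leaf_yellow in the frame of tray below 0.012 m and x of leaf_yellow in the frame of tray between -0.03 and 0.03 m and y of leaf_yellow in the frame of tray between -0.12 and 0.12 m))); the robot touches nothing.
It fails at once if a leaf is pressed against a board with more than 15 N (contact force between any of leaf_red, leaf_yellow, leaf_blue and board_b above 15 N or contact force between any of leaf_red, leaf_yellow, leaf_blue and board_c above 15 N or contact force between any of leaf_red, leaf_yellow, leaf_blue and board_a above 15 N).
It fails at once if a bystander is moved by more than 25 mm or the glue bottle or mug tipped (distance of any of pencil, tape_measure, try_square, block_plane, sanding_block, glue_bottle, mug, screwdriver from where it was at the start of the episode above 0.025 m or angle between any of glue_bottle, mug's own z axis and vertical above 0.3 rad).
It also fails if it takes over 72 s, if anything falls off the work surface, if the arm or the gripper's body presses on something with over 40 N, if the wrist force passes 120 N, or if a joint passes its speed limit or range.

### The arm

A 6-joint arm with a two-finger parallel gripper is mounted at the origin on the work surface. World frame = base frame: x ahead of the robot, y to its left, z up, the work surface at z = 0. Lengths are in mm, angles in rad, forces in N, time in s.
With the tool pointing down it reaches from about 350 to 775 mm from the base axis. Payload 7.3 kg.
Tool frame: the origin (TCP) lies on the centre line of the jaws, within the pads' length; the fingertips stand 22 mm ahead of it and the grasp point (between the pads) lies 3 mm ahead of it; z points along the fingers, y is the direction in which the jaws open and shut (so a half turn about z gives the same grasp; the last joint's range is limited). The gripper opens to 92 mm and grips with 3 to 60 N. Pads are 19 mm wide; open, the fingers measure 130 mm over their backs; the gripper's body (75 mm by 190 mm) begins 47 mm behind the grasp point.
Start: joints at [1.044, 0.342, 1.524, -0, 1.275, -0.146], TCP at [195.109, 487.417, 248.741] pointing down, gripper open.
Joint ranges: [-2.53, 2.53], [-0.77, 2.02], [0.04, 2.7], [-1, 4.14], [0.28, 2.66], [-3.11, 3.11]. Speed limits (rad/s): [2.57, 2.57, 3.14, 3.14, 3.14, 3.14].

### API

Orientations are given as [roll, pitch, yaw] about the fixed x, y, z axes, in that order (R = Rz(yaw) Ry(pitch) Rx(roll)).
In Python, from plant import bot gives the robot as it stands.
- The arm moves only by the tool play_rows, never from a script. Its argument "moves" is one flat list of numbers, 5 for each row, row after row: the closure in counts, from 0 (fully open) to 255 (shut), then the shift along the tool's x, y, z in mm, then the turn about the tool's z in degrees. A call has 1 to 8 rows; each row is the pose to reach, as a shift and turn from the pose commanded when the call began, along the tool's axes at that moment; what a row does not reach only later rows make up. A row lasts 1/12 s, in which the tool goes at most 41.7 mm and 7.16 degrees, less where a joint would pass 70% of its speed; a pose out of reach is approached as far as the arm can. A call with a gripper value outside its range is refused whole. The fingers move at their own pace and stop on an object; the grip force is fixed at half the most. Time passes only in rows, so rows that repeat a pose let the fingers close. It gives the time, the measured TCP pose, the force and the opening at its end, in the units of the state.
- bot.get_obs(): the state, without advancing time (a new reading comes with each control period).
- bot.capture(name): name is "side" or "top"; returns a dict with "color" (384x512x3 uint8, red, green, blue), "fx", "fy", "cx", "cy" (pixels), "world_to_cam" (4x4, takes a point from world to camera coordinates). Camera axes: x right, y down, z forward; pixel columns grow to the right and rows downward; lengths in mm; the calibration is good to about 2 mm. A picture is of the moment at which its call begins. There is no depth.
- bot.close_job(): hands the job in, once; it reports no verdict.
The state is a dict: "time": time; "joint_positions": joint angles; "dq": joint speeds; "tau": joint torques, N m; "tool_pos": TCP position; "tcp_rot": TCP orientation; "contact_force": force on the tool from outside, world axes, zero at the start; "moment": the same for the moment, N m; "grip_width": finger opening in mm.
Only numpy, scipy, OpenCV 4.12 (cv2) and the standard library are available. Lean on these libraries where they do the work, as an engineer would, in place of code of your own. Each camera call takes 0.05 s, during which the arm holds its last target.

## Working session

There is one attempt and no reset: what is moved stays moved. The work goes in short steps, Python scripts to look and compute and a tool call to move; the robot and the scene stay as the last step left them, time stands still between calls to the robot, and variables do not carry over. Pictures are saved under pics/ and viewed, and the job is handed in when it is done.

Besides the shell and the picture viewer there is one more tool, called after "Emit:" as name(argument=value, ...), one argument or row to a line, values as JSON. play_rows: Moves the arm, as the interface text tells. Its arguments: {"type":"object","properties":{"moves":{"type":"array","items":{"type":"number"}}},"required":["moves"]}

```bash
mkdir -p pics; ls
python3 - <<'E'
from plant import bot
import cv2,numpy as np
o=bot.get_obs()
print(o)
for n in("top","side"):
    c=bot.capture(n); print(n,c["fx"],c["fy"],c["cx"],c["cy"],np.round(c["world_to_cam"],4).tolist())
    cv2.imwrite(f"pics/{n}0.png",c["color"][:,:,::-1])
    np.savez(f"pics/{n}0.npz",**c)
    cv2.imwrite(f"pics/{n}0x.png",cv2.resize(c["color"][:,:,::-1],(800,600),interpolation=cv2.INTER_CUBIC))
E
```

```text
pics
{'time': 0.0, 'joint_positions': array([ 1.04397654e+00,  3.42753173e-01,  1.52502000e+00, -7.06250780e-06,
        1.27537537e+00, -1.46006714e-01]), 'dq': array([-9.06074024e-04,  1.23901780e-03, -4.00348068e-05, -5.53559756e-04,
       -2.89716993e-04, -1.98010348e-04]), 'tau': array([-1.84161632e-03, -4.31232297e+01, -2.44217008e+01,  7.14785582e-02,
        5.59347065e-02, -1.48425252e-04]), 'tool_pos': array([194.92708107, 487.07515436, 248.02808235]), 'tcp_rot': array([-3.14005234e+00, -2.19682275e-04,  2.76078147e+00]), 'contact_force': array([-0.4921366 ,  0.44175147, -0.1155722 ]), 'moment': array([ 0.00160348, -0.00691837, -0.0643432 ]), 'grip_width': 91.74803408899047}
top 495.90394392827017 495.90394392827017 256.5766188406199 191.26372980250704 [[0.0184, -0.9998, 0.004, 3.187], [-0.9909, -0.0188, -0.1335, 506.0677], [0.1335, -0.0015, -0.991, 1604.6271], [0.0, 0.0, 0.0, 1.0]]
side 433.0418160756235 433.0418160756235 257.9083254431361 190.02722611780027 [[0.9988, -0.0484, -0.0028, -497.5117], [-0.0368, -0.7202, -0.6928, 59.8665], [0.0315, 0.6921, -0.7211, 1509.9653], [0.0, 0.0, 0.0, 1.0]]
```

View pics/top0x.png

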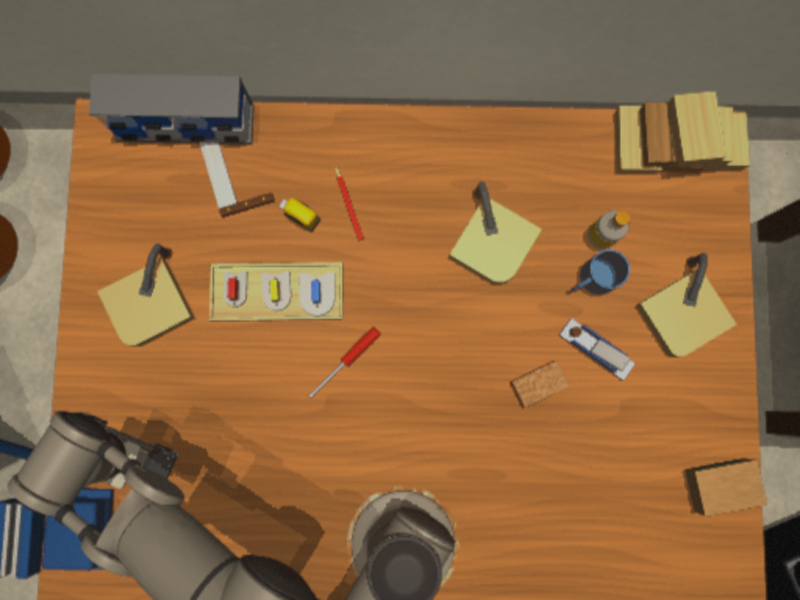

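View pics/side0x.png

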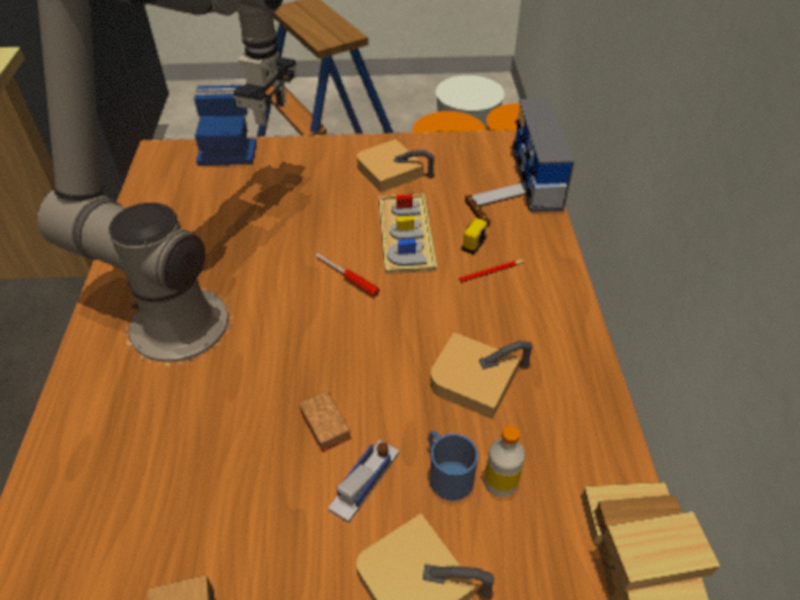

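```bash
cat > h.py <<'E'
import numpy as np,cv2
def cam(c): return c["world_to_cam"],float(c["fx"]),float(c["cx"]),float(c["cy"])
def proj(c,p):
    W,f,cx,cy=cam(c); q=W[:3,:3]@np.asarray(p,float)+W[:3,3]; return np.array([cx+f*q[0]/q[2],cy+f*q[1]/q[2]])
def unproj(c,u,v,z):
    W,f,cx,cy=cam(c); R=W[:3,:3]; t=W[:3,3]; o=-R.T@t; d=R.T@np.array([(u-cx)/f,(v-cy)/f,1.]); s=(z-o[2])/d[2]; return o+s*d
def crop(img,x0,y0,x1,y1,k,name):
    im=cv2.resize(img[y0:y1,x0:x1,::-1],None,fx=k,fy=k,interpolation=cv2.INTER_CUBIC)
    # ticks every 5 px
    for x in range((x0+4)//5*5,x1,5):
        cv2.line(im,(int((x+.5-x0)*k),0),(int((x+.5-x0)*k),6 if x%10 else 14),(255,255,255),1)
        if x%10==0: cv2.putText(im,str(x),(int((x+.5-x0)*k)+2,12),0,.4,(255,255,255),1)
    for y in range((y0+4)//5*5,y1,5):
        cv2.line(im,(0,int((y+.5-y0)*k)),(6 if y%10 else 14,int((y+.5-y0)*k)),(255,255,255),1)
        if y%10==0: cv2.putText(im,str(y),(2,int((y+.5-y0)*k)-2),0,.4,(255,255,255),1)
    cv2.imwrite(name,im)
E
python3 - <<'E'
from h import *
t=np.load("pics/top0.npz")
i=t["color"]
crop(i,280,110,355,190,7,"pics/mid0.png")
crop(i,130,160,225,212,8,"pics/tray0.png")
for u,v in [(317,180),(333,140),(176,187)]: print(unproj(t,u,v,38))
E
```

```text
[ 546.74356333 -186.4809252    38.        ]
[ 683.18343979 -239.71887621   38.        ]
[514.51724911 278.56468947  38.        ]
```

View pics/mid0.png

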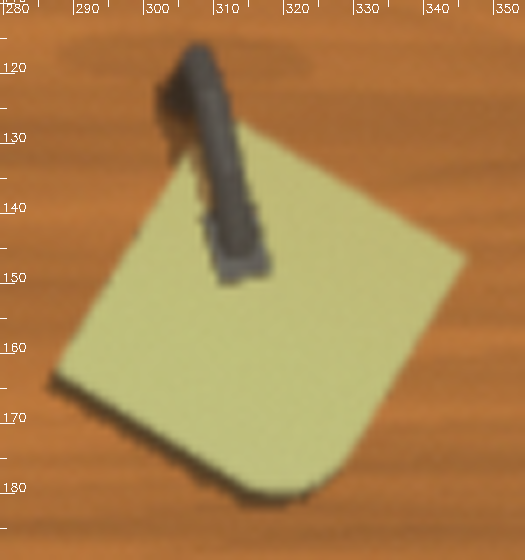

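View pics/tray0.png

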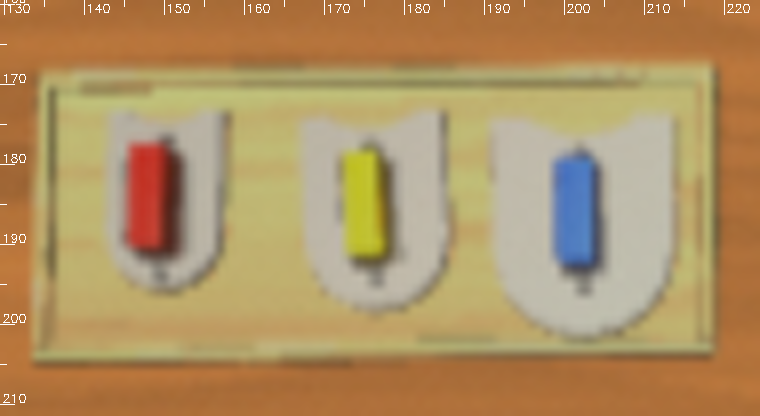

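```bash
cat > fit.py <<'E'
from h import *
from scipy.optimize import least_squares
def alpha(img):
    f=img.astype(float); 
    return f[...,1]  # green
def fit(c,cen,rad,z=38.,label=""):
    img=c["color"].astype(float)
    u0,v0=proj(c,cen); 
    r=int(rad); x0,y0=int(u0)-r,int(v0)-r
    sub=img[y0:y0+2*r+1,x0:x0+2*r+1]
    g=sub[...,1]
    fg=np.median(g[g>150]); bg=np.percentile(g[g<140],50)
    a=np.clip((g-bg)/(fg-bg),-0.2,1.1); a=np.where(a<0,0,a)
    S=6
    uu=(np.arange((2*r+1)*S)+.5)/S-.5+x0; vv=(np.arange((2*r+1)*S)+.5)/S-.5+y0
    U,V=np.meshgrid(uu,vv)
    W,f,cx,cy=cam(c); R=W[:3,:3]; o=-R.T@W[:3,3]
    d=np.stack([(U-cx)/f,(V-cy)/f,np.ones_like(U)],-1)@R
    s=(z-o[2])/d[...,2]; X=o[0]+s*d[...,0]; Y=o[1]+s*d[...,1]
    D=np.hypot(X-cen[0],Y-cen[1])
    def model(p,soft=True):
        x,y,th,rr,sig=p
        e=np.array([np.cos(th),np.sin(th)]); n=np.array([-e[1],e[0]])
        a1=(e+n)/2**.5; a2=(e-n)/2**.5 # directions of edges into the wood
        px=(X-x)*a1[0]+(Y-y)*a1[1]; py=(X-x)*a2[0]+(Y-y)*a2[1]
        # sd: inside if px>-rr, py>-rr, rounded
        qx=np.maximum(-px,0);qy=np.maximum(-py,0)
        sd=np.where((px<0)&(py<0),np.hypot(px,py)-rr,np.maximum(-px,-py)-rr)
        m=1/(1+np.exp(np.clip(sd/0.25,-50,50)))
        m=m.reshape(2*r+1,S,2*r+1,S).mean((1,3))
        return cv2.GaussianBlur(m,(0,0),max(abs(sig),.2))
    yy,xx=np.mgrid[-r:r+1,-r:r+1]; w=((xx**2+yy**2)<r*r)
    return a,w,model,(x0,y0)
def solve(c,cen,rad,th0=0.4,fixr=None,gam=1.0,z=38.):
    a,w,m,o=fit(c,cen,rad,z)
    a=np.clip(a,0,1)
    best=None
    if fixr is None:
        fn=lambda p:((m(p)-a)*w).ravel(); p0=[cen[0],cen[1],th0,30,.5]
    else:
        fn=lambda p:((m([p[0],p[1],p[2],fixr,p[3]])-a)*w).ravel(); p0=[cen[0],cen[1],th0,.5]
    s=least_squares(fn,p0,diff_step=1e-4,x_scale=[5,5,.05,5,.2][:len(p0)] if fixr is None else [5,5,.05,.2],loss="soft_l1",f_scale=.1)
    return s.x,s.cost,a,m
E
python3 - <<'E'
from fit import *
t=dict(np.load("pics/top0.npz"))
for nm,(u,v),th in (("mid",(317,176),.4),("left",(88,216),.4),("right",(437,222),.4)):
    cen=unproj(t,u,v,38); cen[0]+=18
    for rad in (17,13):
        for th0 in (-.3,.2):
            x,cst,_,_=solve(t,cen,rad,th0); print(nm,rad,np.round(x,3),round(cst,4))
    for fr in (24,30,38):
        x,cst,_,_=solve(t,cen,17,x[2],fr); print("   ",fr,np.round(x,3),round(cst,4))
E
```

```text
mid 17 [ 5.88224e+02 -1.94375e+02  2.46000e-01  4.00090e+01  5.10000e-01] 0.2502
mid 17 [ 5.88224e+02 -1.94376e+02  2.46000e-01  4.00090e+01  5.10000e-01] 0.2502
mid 13 [ 5.86896e+02 -1.94442e+02  2.49000e-01  3.88280e+01  4.92000e-01] 0.1058
mid 13 [ 5.86860e+02 -1.94446e+02  2.49000e-01  3.87960e+01  4.91000e-01] 0.1058
    24 [ 5.67947e+02 -2.00181e+02  2.74000e-01  5.28000e-01] 1.5081
    30 [ 5.76049e+02 -1.97858e+02  2.73000e-01  5.18000e-01] 0.9665
    38 [ 5.85890e+02 -1.95003e+02  2.53000e-01  5.04000e-01] 0.2925
left 17 [ 4.28070e+02  5.76709e+02 -2.89000e-01  2.90570e+01  4.67000e-01] 0.3355
left 17 [ 4.28072e+02  5.76709e+02 -2.89000e-01  2.90580e+01  4.67000e-01] 0.3355
left 13 [ 4.25442e+02  5.76907e+02 -2.99000e-01  2.65120e+01  4.23000e-01] 0.1438
left 13 [ 4.25438e+02  5.76907e+02 -2.99000e-01  2.65080e+01  4.23000e-01] 0.1438
    24 [ 4.21923e+02  5.78860e+02 -3.00000e-01  4.65000e-01] 0.5709
    30 [ 4.29171e+02  5.76320e+02 -2.87000e-01  4.67000e-01] 0.3463
    38 [ 4.39204e+02  5.73511e+02 -2.78000e-01  4.89000e-01] 0.9184
right 17 [ 4.21102e+02 -5.74141e+02 -2.38000e-01  2.41410e+01  4.77000e-01] 0.3877
right 17 [ 4.21088e+02 -5.74141e+02 -2.38000e-01  2.41310e+01  4.77000e-01] 0.3877
right 13 [ 4.21040e+02 -5.74271e+02 -2.27000e-01  2.41120e+01  4.95000e-01] 0.2627
right 13 [ 4.21030e+02 -5.74269e+02 -2.27000e-01  2.41050e+01  4.94000e-01] 0.2627
    24 [ 4.20923e+02 -5.74097e+02 -2.38000e-01  4.78000e-01] 0.3876
    30 [ 4.28567e+02 -5.76044e+02 -2.36000e-01  4.95000e-01] 0.6799
    38 [ 4.39104e+02 -5.78502e+02 -2.37000e-01  5.30000e-01] 1.4441
```

Run:
```python
from h import *
for n in("top","side"):
    t=dict(np.load(f"pics/{n}0.npz")); i=t["color"].astype(float)
    W=t["world_to_cam"]; print(n,"campos",-W[:3,:3].T@W[:3,3])
    b=(i[...,2]-i[...,0]); 
    if n=="top": x0,x1,y0,y1=192,212,174,200
    else: x0,x1,y0,y1=250,272,148,166
    s=b[y0:y1,x0:x1]; print(np.round(s[::1,::1]).astype(int)[:, :] if n=="top" else "")
    w=np.clip((s)/(np.percentile(s,97)),0,1); w[w<.3]=0
    yy,xx=np.mgrid[y0:y1,x0:x1]
    u,v=(w*xx).sum()/w.sum(),(w*yy).sum()/w.sum()
    print(u,v,w.sum(),unproj(t,u,v,52),unproj(t,u,v,40))
    M=w>.5
    ed=np.stack([xx[M],yy[M]],-1).astype(np.float32)
    print(cv2.minAreaRect(ed))
t=dict(np.load("pics/top0.npz"))
# tray outer corners at rim top z=16
for u,v in [(134.5,169),(219,168.2),(133.5,204.7),(218.5,203.7)]: print(unproj(t,u,v,16))
```

```text
top campos [ 287.15619499   15.12007842 1657.78638394]
[[-61 -60 -61 -61 -68 -75 -77 -78 -77 -77 -78 -77 -76 -78 -77 -74 -65 -45
  -41 -41]
 [-29 -26 -26 -27 -40 -53 -61 -69 -73 -74 -74 -72 -72 -68 -67 -57 -42 -25
  -22 -21]
 [-24 -24 -22 -21 -24 -26 -34 -47 -55 -60 -61 -58 -55 -45 -41 -26 -22 -20
  -20 -19]
 [-24 -23 -22 -23 -21 -22 -23 -23 -26 -32 -32 -26 -24 -22 -22 -20 -19 -19
  -20 -20]
 [-24 -22 -21 -21 -21 -22 -21 -19 -13 -14 -11 -14 -19 -20 -21 -20 -21 -21
  -19 -20]
 [-25 -21 -21 -21 -21 -21 -18   0  23  31  41  31  -9 -20 -19 -19 -21 -21
  -20 -20]
 [-24 -21 -22 -21 -21 -21 -14  51  98 105 104  99  18 -16 -19 -19 -19 -20
  -20 -20]
 [-24 -21 -21 -20 -21 -20 -14  57 110 117 114 106  30 -17 -20 -20 -19 -20
  -20 -19]
 [-25 -21 -22 -21 -21 -21 -15  53 111 115 113 105  30 -17 -20 -20 -20 -19
  -19 -20]
 [-24 -21 -22 -22 -21 -20 -14  59 111 114 111 104  28 -18 -20 -19 -20 -20
  -19 -19]
 [-25 -21 -21 -21 -21 -21 -13  62 109 113 110 102  28 -17 -19 -19 -19 -19
  -18 -20]
 [-26 -21 -21 -20 -20 -20 -13  61 109 112 111 103  29 -18 -19 -19 -19 -19
  -20 -19]
 [-26 -21 -20 -20 -20 -20
[... 1035 characters left out ...]
8 -18 -18 -18 -18 -18 -17 -18 -17
  -22 -51]
 [-86 -86 -80 -54 -29 -20 -18 -19 -18 -18 -17 -18 -18 -17 -17 -17 -19 -24
  -46 -76]]
201.2151265924851 185.79390420899853 55.86486486486486 [518.10001583 194.04378244  52.        ] [519.82585301 195.38087464  40.        ]
((201.0, 186.0), (12.0, 4.0), 90.0)
side campos [  451.58676657 -1026.00794136  1128.9260928 ]

260.03669851720224 156.0529539429604 55.61279870392873 [515.03985482 182.71630807  52.        ] [515.74690153 196.18491198  40.        ]
((260.0, 154.5), (3.0, 10.0), 90.0)
[575.97780151 423.81328876  16.        ]
[584.13454907 140.31405873  16.        ]
[455.50288021 420.96079661  16.        ]
[464.17251767 138.55533782  16.        ]
```

```bash
cat >> h.py <<'E'
def to(tgt,yaw,obs,cmd=None):
    """shift along tool axes and turn (deg) from obs pose to tgt"""
    p,y=(obs["tool_pos"],obs["tcp_rot"][2]) if cmd is None else (np.array(cmd[:3]),cmd[3])
    d=np.array(tgt)-p; c,s=np.cos(y),np.sin(y)
    dy=(yaw-y+np.pi)%(2*np.pi)-np.pi
    return np.round([d[0]*c+d[1]*s,d[0]*s-d[1]*c,-d[2],-np.degrees(dy)],2)
def st(o):
    print("t",round(o["time"],3),"p",np.round(o["tool_pos"],2),"rpy",np.round(o["tcp_rot"],4),"F",np.round(o["contact_force"],2),"M",np.round(o["moment"],3),"w",round(o["grip_width"],2))
E
python3 - <<'E'
from h import *
from plant import bot
o=bot.get_obs(); st(o)
print(to((518,194,120),np.pi+.027,o,[195.109,487.417,248.741,o["tcp_rot"][2]]))
E
```

```text
t 0.1 p [194.93 487.12 248.11] rpy [-3.1402e+00 -2.0000e-04  2.7608e+00] F [ 0.24 -0.1  -0.28] M [-0.007 -0.019 -0.01 ] w 92.16
[-408.82 -152.39  128.74  -23.37]
```

Emit:
play_rows(
  moves=[0,-13,-5,4,-1,0,-38,-14,12,-2.5,0,-65,-24,20,-4,0,-92,-34,29,-5.5,0,-119,-44,37,-7,0,-146,-54,46,-8.5,0,-173,-64,54,-10,0,-200,-75,63,-11.5],
)

```text
time: 0.77
tool_pos: [353.7, 342.4, 185.2]
tcp_rot: [-3.142, -0.0, 2.963]
contact_force: [0.1, -0.0, 0.1]
grip_width: 91.8
```

Run:
```python
from h import *
from plant import bot
o=bot.get_obs(); st(o)
print(to((518,194,90),np.pi+.027,o))
```

```text
t 0.767 p [353.71 342.41 185.21] rpy [-3.1416e+00 -2.0000e-04  2.9629e+00] F [ 0.08 -0.03  0.13] M [ 0.019 -0.018  0.018] w 91.83
[-188.05 -116.84   95.21  -11.79]
```

Emit:
play_rows(
  moves=[0,-27,-17,10,-2,0,-54,-34,22,-4,0,-81,-51,35,-6,0,-108,-68,48,-8,0,-136,-85,61,-10,0,-162,-101,75,-11.8,0,-181,-112.5,88,-11.8,0,-188,-116.8,95,-11.8],
)

```text
time: 1.43
tool_pos: [518.5, 192.4, 88.9]
tcp_rot: [-3.141, -0.001, -3.118]
contact_force: [1.2, -0.8, 0.6]
grip_width: 91.9
```

Run:
```python
from h import *
from plant import bot
o=bot.get_obs(); st(o)
print(to((518,194,41),np.pi+.027,o))
for n in("side",):
    c=bot.capture(n); crop(c["color"],225,110,300,190,8,f"pics/{n}1.png")
```

```text
t 1.433 p [518.45 192.4   88.86] rpy [-3.1409e+00 -1.2000e-03 -3.1184e+00] F [ 1.16 -0.76  0.61] M [ 0.042  0.01  -0.01 ] w 91.86
[ 0.42  1.61 47.86 -0.22]
```

View pics/side1.png

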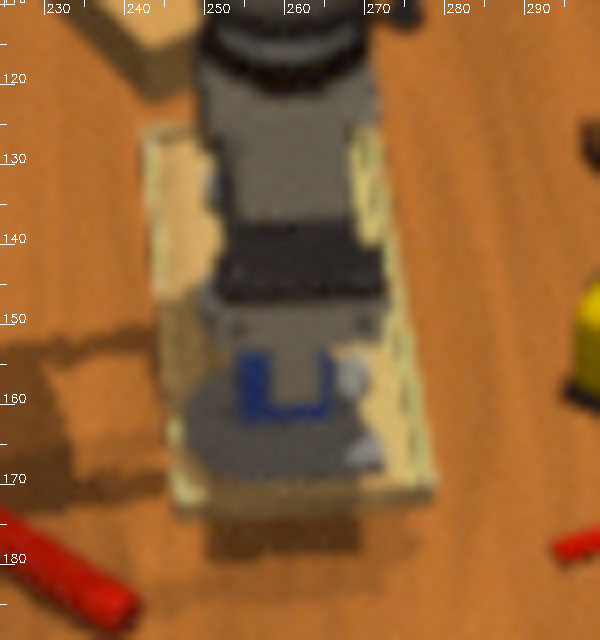

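Emit:
play_rows(
  moves=[0,0,0.5,8,0,0,0,0.5,18,0,0,0,0.5,28,0,0,0,0.5,38,0,0,0,0.5,44,0,0,0,0.5,47,0,0,0,0.5,47,0],
)

```text
time: 2.07
tool_pos: [516.3, 195.6, 42.9]
tcp_rot: [-3.141, -0.001, -3.115]
contact_force: [0.4, 1.3, 0.2]
grip_width: 91.6
```

Emit:
play_rows(
  moves=[0,-1.5,0.5,1,0,0,-1.5,0.5,1,0],
)

```text
time: 2.23
tool_pos: [519.0, 196.1, 43.1]
tcp_rot: [3.141, 0.001, -3.116]
contact_force: [-0.8, -0.6, 0.1]
grip_width: 91.7
```

Run:
```python
from h import *
from plant import bot
for k in range(4):
    o=bot.get_obs(); st(o); bot.capture("top")
```

```text
t 2.233 p [518.97 196.13  43.06] rpy [ 3.1413e+00  1.1000e-03 -3.1156e+00] F [-0.82 -0.59  0.07] M [ 0.029 -0.052 -0.006] w 91.74
t 2.283 p [518.91 196.08  43.16] rpy [ 3.1413e+00  1.1000e-03 -3.1157e+00] F [ 0.74 -0.27  0.17] M [ 0.053 -0.015 -0.029] w 92.11
t 2.333 p [518.81 196.02  43.14] rpy [ 3.1413e+00  1.0000e-03 -3.1157e+00] F [ 0.36 -0.79 -0.57] M [ 0.026  0.047 -0.01 ] w 91.96
t 2.383 p [518.75 195.96  43.14] rpy [ 3.1413e+00  9.0000e-04 -3.1158e+00] F [ 0.51 -0.34  0.19] M [ 0.043  0.035 -0.018] w 92.04
```

Emit:
play_rows(
  moves=[0,0.5,-1.5,1.7,0,0,0.5,-1.5,1.7,0,100,0.5,-1.5,1.7,0,180,0.5,-1.5,1.7,0,255,0.5,-1.5,1.7,0,255,0.5,-1.5,1.7,0,255,0.5,-1.5,1.7,0,255,0.5,-1.5,1.7,0],
)

```text
time: 3.1
tool_pos: [518.0, 194.4, 41.0]
tcp_rot: [3.142, 0.0, -3.116]
contact_force: [-0.4, -0.0, -0.4]
grip_width: 56.2
```

Run:
```python
from h import *
from plant import bot
for k in range(2):
    o=bot.get_obs(); st(o); c=bot.capture("side")
crop(c["color"],225,110,300,190,8,f"pics/side2.png")
```

```text
t 3.1 p [517.97 194.41  41.03] rpy [ 3.1415e+00  1.0000e-04 -3.1157e+00] F [-0.36 -0.   -0.36] M [-0.007  0.008  0.016] w 56.22
t 3.15 p [517.99 194.42  41.04] rpy [ 3.1415e+00  1.0000e-04 -3.1157e+00] F [ 0.34 -0.36 -0.33] M [0.058 0.034 0.025] w 52.3
```

View pics/side2.png

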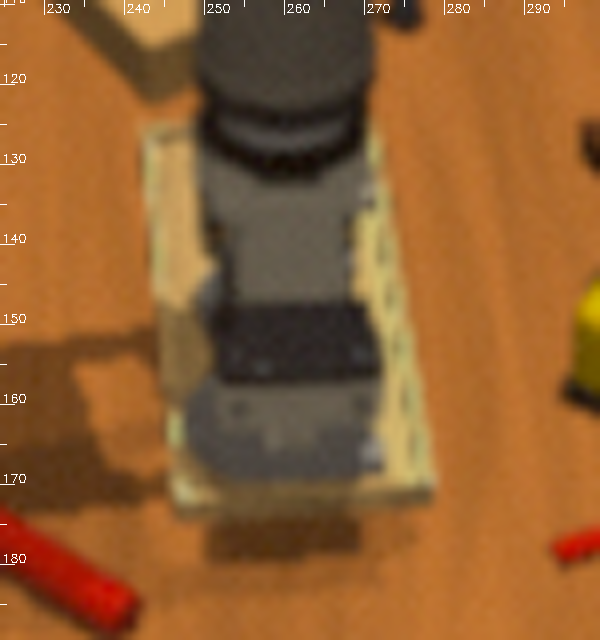

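Still closing (about 80 mm/s); finish it.

Emit:
play_rows(
  moves=[255,0,0,0,0,255,0,0,0,0,255,0,0,0,0,255,0,0,0,0,255,0,0,0,0,255,0,0,0,0,255,0,0,0,0,255,0,0,0,0],
)

```text
time: 3.87
tool_pos: [518.0, 194.4, 41.0]
tcp_rot: [3.142, 0.0, -3.116]
contact_force: [-0.3, 0.1, 1.2]
grip_width: 15.7
```

Emit:
play_rows(
  moves=[255,0,0,-4,0,255,0,0,-14,0,255,0,0,-28,0,255,0,0,-42,0,255,0,0,-54,0,255,0,0,-60,0,255,0,0,-60,0],
)

```text
time: 4.45
tool_pos: [518.9, 194.6, 103.0]
tcp_rot: [3.141, 0.003, -3.116]
contact_force: [0.4, -0.7, -2.0]
grip_width: 15.7
```

Run:
```python
from h import *
from plant import bot
o=bot.get_obs(); st(o)
for n in("top","side"):
    c=bot.capture(n); np.savez(f"pics/{n}3.npz",**c)
    if n=="top": crop(c["color"],130,150,230,215,8,f"pics/{n}3.png")
    else: crop(c["color"],225,110,300,190,8,f"pics/side3.png")
C=np.array([586,-195]);th=.25
g=C-74*np.array([np.cos(th),np.sin(th)]); print(g)
back=C-(74+45)*np.array([np.cos(th),np.sin(th)]); print(back)
print(to((back[0],back[1],101),np.pi+th,o))
```

```text
t 4.45 p [518.85 194.65 102.96] rpy [ 3.1408  0.0033 -3.1157] F [ 0.44 -0.71 -2.01] M [ 0.064 -0.046 -0.008] w 15.71
[ 514.30048079 -213.30789298]
[ 470.69942182 -224.44107115]
[  58.99 -417.7     1.96  -12.84]
```

View pics/side3.png

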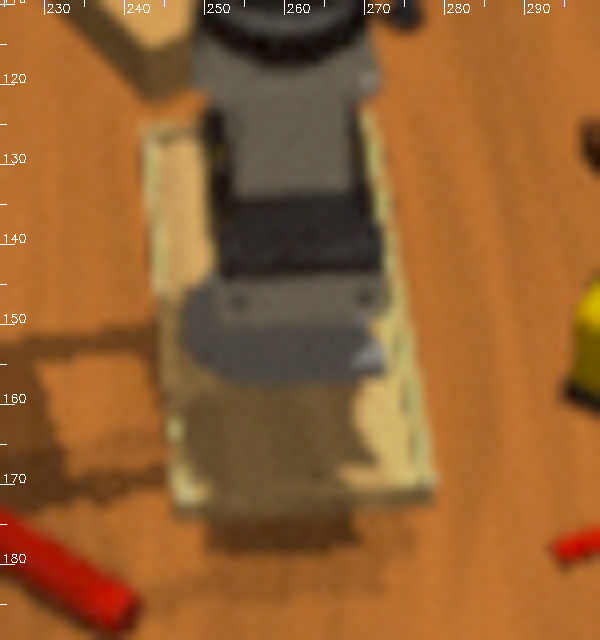

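View pics/top3.png

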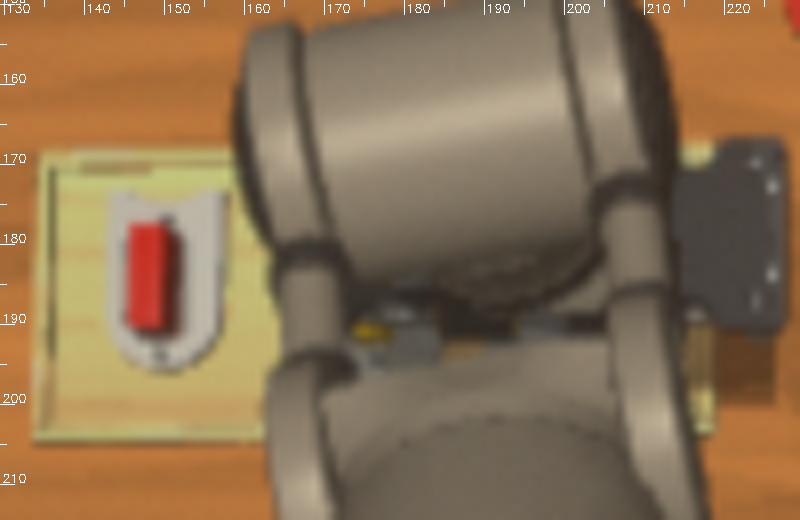

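Emit:
play_rows(
  moves=[255,2,-11,0,0,255,5,-33,0,-1,255,9,-60,0,-2,255,13,-88,0,-3,255,17,-116,0,-4,255,21,-144,0,-5,255,25,-172,0,-6,255,29,-200,0,-7],
)

```text
time: 5.22
tool_pos: [492.9, -8.1, 100.3]
tcp_rot: [3.141, -0.002, -2.993]
contact_force: [0.5, 0.5, -2.2]
grip_width: 15.7
```

Run:
```python
from h import *
from plant import bot
o=bot.get_obs(); st(o)
print(to((470.7,-224.4,101),np.pi+.25,o))
```

```text
t 5.217 p [492.91  -8.09 100.27] rpy [ 3.1411e+00 -1.7000e-03 -2.9927e+00] F [ 0.49  0.49 -2.15] M [ 0.05  -0.039  0.033] w 15.71
[  54.05 -210.63   -0.73   -5.79]
```

Emit:
play_rows(
  moves=[255,7,-27,0,-0.8,255,14,-54,0,-1.6,255,21,-82,0,-2.4,255,28,-110,0,-3.2,255,36,-140,0,-4,255,44,-170,0,-5,255,51,-197,0,-5.6,255,54,-210.6,0,-5.8],
)

```text
time: 5.88
tool_pos: [470.4, -225.9, 100.3]
tcp_rot: [-3.142, -0.001, -2.894]
contact_force: [-0.6, 0.5, -2.1]
grip_width: 16.0
```

Emit:
play_rows(
  moves=[255,0,0,3,0,255,0,0,11,0,255,0,0,23,0,255,0,0,36,0,255,0,0,46,0,255,0,0,52,0,255,0,0,55,0,255,0,0,55,0],
)

```text
time: 6.55
tool_pos: [471.5, -221.8, 45.2]
tcp_rot: [3.14, -0.001, -2.892]
contact_force: [-0.2, 0.6, -1.6]
grip_width: 15.7
```

Run:
```python
from h import *
from plant import bot
for k in range(3):
    o=bot.get_obs(); st(o); c=bot.capture("side"); 
np.savez(f"pics/side4.npz",**c)
crop(c["color"],235,190,365,280,6,f"pics/side4.png")
c=bot.capture("top"); crop(c["color"],270,110,370,210,6,f"pics/top4.png")
```

```text
t 6.55 p [ 471.5  -221.8    45.21] rpy [ 3.1403e+00 -1.0000e-03 -2.8917e+00] F [-0.19  0.65 -1.6 ] M [ 0.053  0.096 -0.029] w 15.72
t 6.6 p [ 471.83 -222.14   45.82] rpy [ 3.1412e+00 -2.0000e-04 -2.8918e+00] F [ 0.23 -0.1  -1.32] M [ 0.038 -0.057  0.064] w 16.41
t 6.65 p [ 472.04 -222.41   46.22] rpy [-3.1414e+00  3.0000e-04 -2.8920e+00] F [ 0.32  0.72 -1.6 ] M [ 0.035 -0.015 -0.018] w 15.5
```

View pics/side4.png

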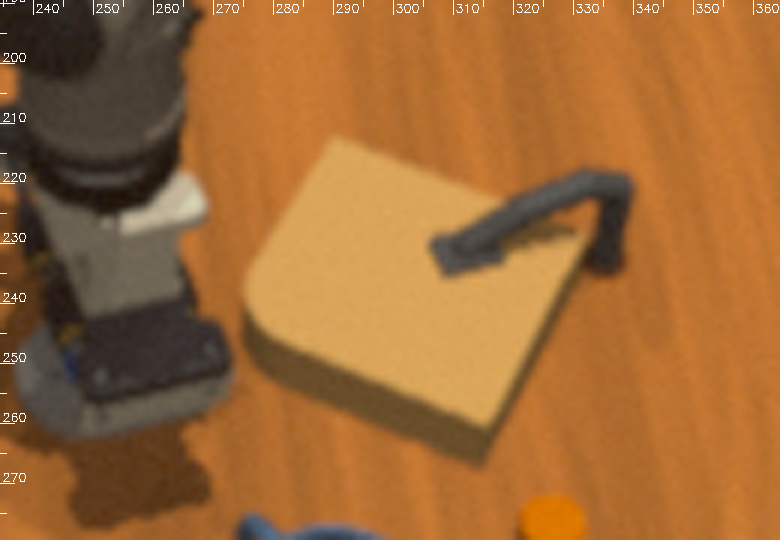

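View pics/top4.png

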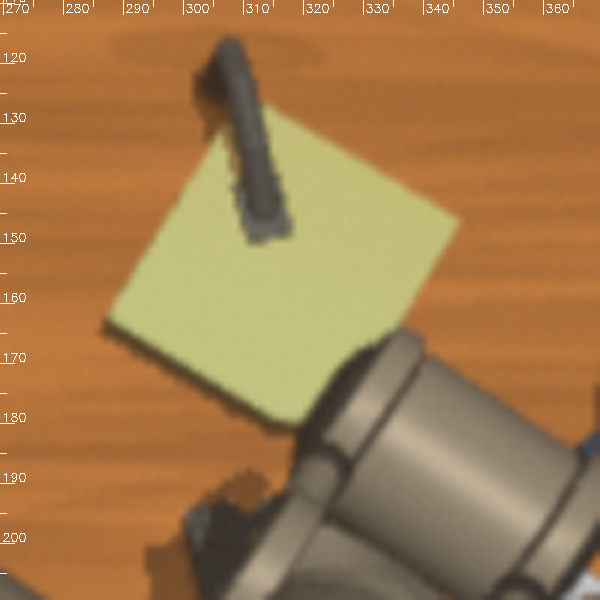

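Run:
```python
from fit import *
t=dict(np.load("pics/side0.npz"))
cen=np.array([586,-195,38.])
print(proj(t,cen))
i=t["color"]; print(i[240,300],i[240,250], i[253,285])
for rad in (20,17,13):
    try:
        x,cst,a,_=solve(t,cen,rad,.25); print(rad,np.round(x,3),round(cst,4))
        for fr in (24,30,38):
            x,cst,_,_=solve(t,cen,rad,.25,fr); print("   ",fr,np.round(x,3),round(cst,4))
    except Exception as e: print(e)
# line-based theta from top: full edges
t=dict(np.load("pics/top0.npz"))
for rad in (13,17,20,23):
    x,cst,_,_=solve(t,cen,rad,.25,38); print("top",rad,np.round(x,3),round(cst,4))
```

```text
[288.69741669 238.33550173]
[203 153  83] [183 112  45] [97 71 35]
20 [ 5.84225e+02 -1.92172e+02  2.58000e-01  3.98560e+01  6.37000e-01] 1.2908
    24 [ 5.63393e+02 -1.97815e+02  2.61000e-01  6.81000e-01] 2.4016
    30 [ 5.71578e+02 -1.95659e+02  2.61000e-01  6.66000e-01] 1.9149
    38 [ 5.81929e+02 -1.92769e+02  2.58000e-01  6.43000e-01] 1.3201
17 [ 5.83993e+02 -1.92144e+02  2.53000e-01  3.96540e+01  6.25000e-01] 0.505
    24 [ 5.63516e+02 -1.97522e+02  2.55000e-01  6.70000e-01] 1.5775
    30 [ 5.71706e+02 -1.95434e+02  2.55000e-01  6.52000e-01] 1.0925
    38 [ 5.81962e+02 -1.92651e+02  2.52000e-01  6.30000e-01] 0.5268
13 [ 5.83337e+02 -1.98862e+02  1.01000e-01  9.37070e+01  1.00300e+01] 3.9779
    24 [ 5.05943e+02 -2.15941e+02  1.17000e-01  9.46700e+00] 3.9779
    30 [ 5.10733e+02 -2.18178e+02  1.92000e-01  9.47000e+00] 3.9779
    38 [ 5.82578e+02 -1.92790e+02  2.52000e-01  5.22000e-01] 0.1795
top 13 [ 5.85977e+02 -1.94784e+02  2.46000e-01  4.99000e-01] 0.1174
top 17 [ 5.85811e+02 -1.94977e+02  2.46000e-01  5.23000e-01] 0.3268
top 20 [ 5.85788e+02 -1.95057e+02  2.50000e-01  5.14000e-01] 1.1186
top 23 [ 5.85874e+02 -1.95037e+02  2.52000e-01  5.04000e-01] 3.5053
```

Run:
```python
from h import *
from plant import bot
o=bot.get_obs(); st(o)
C=np.array([585.9,-194.5]);th=.25
for s in (30,12): 
    p=C-(74+s)*np.array([np.cos(th),np.sin(th)]); print(p,to((p[0],p[1],37),np.pi+th,o))
```

```text
t 6.75 p [ 472.18 -222.68   46.56] rpy [-3.1408e+00  9.0000e-04 -2.8923e+00] F [-0.84  0.36 -1.02] M [ 0.071  0.066 -0.03 ] w 15.79
[ 485.13310814 -220.23001176] [-13.16  -0.82   9.56  -0.04]
[ 502.57353173 -215.7767405 ] [-31.16  -0.81   9.56  -0.04]
```

Emit:
play_rows(
  moves=[255,-2,-0.2,2,0,255,-5,-0.5,4,0,255,-9,-0.8,6,0,255,-12,-0.8,8,0,255,-13,-0.8,9,0,255,-13,-0.8,9,0,255,-13,-0.8,9,0,255,-13,-0.8,9,0],
)

```text
time: 7.42
tool_pos: [484.5, -220.1, 37.0]
tcp_rot: [3.141, -0.0, -2.892]
contact_force: [0.4, 0.4, -2.2]
grip_width: 16.3
```

```bash
cat > s.py <<'E'
from h import *
from plant import bot
import sys
th=float(sys.argv[1]) if len(sys.argv)>1 else .25
o=bot.get_obs(); st(o)
C=np.array([585.9,-194.5])
y=o["tcp_rot"][2]; ex=-np.array([np.cos(y),np.sin(y)]); ey=np.array([-ex[1],ex[0]])
d=o["tool_pos"][:2]-C; f=o["contact_force"][:2]
print("leaf-frame: along %.2f lat %.2f yaw-th0 %.2fdeg | Falong %.2f Flat %.2f"%(d@ex+74,d@ey,np.degrees(np.arctan2(ex[1],ex[0])-.25),f@ex,f@ey))
E
python3 s.py
```

```text
t 7.417 p [ 484.49 -220.06   36.96] rpy [ 3.1414e+00 -1.0000e-04 -2.8923e+00] F [ 0.37  0.35 -2.23] M [0.018 0.012 0.034] w 16.34
leaf-frame: along -30.58 lat 0.25 yaw-th0 -0.04deg | Falong 0.44 Flat 0.25
```

Advance to 10 mm off and lower a little more.

Emit:
play_rows(
  moves=[255,-2,0,0.3,0,255,-5,0,0.6,0,255,-9,0,1,0,255,-14,0,1,0,255,-18,0,1,0,255,-20,0,1,0,255,-20,0,1,0,255,-20,0,1,0],
)

```text
time: 8.08
tool_pos: [504.0, -215.0, 35.9]
tcp_rot: [3.141, -0.0, -2.892]
contact_force: [-0.9, 0.3, -2.4]
grip_width: 16.3
```

```bash
python3 s.py
python3 - <<'E'
from h import *
from plant import bot
c=bot.capture("side"); crop(c["color"],235,190,335,280,7,f"pics/side5.png"); np.savez("pics/side5.npz",**c)
E
```

```text
t 8.083 p [ 504.02 -215.03   35.9 ] rpy [ 3.1414e+00 -1.0000e-04 -2.8920e+00] F [-0.89  0.27 -2.42] M [0.056 0.053 0.045] w 16.33
leaf-frame: along -10.41 lat 0.34 yaw-th0 -0.02deg | Falong -0.80 Flat 0.48
```

View pics/side5.png

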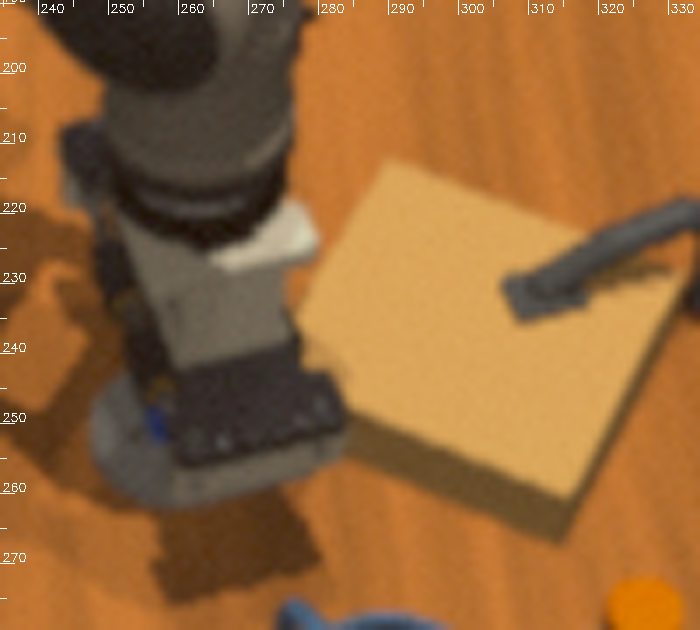

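Emit:
play_rows(
  moves=[255,-1,0,0,0,255,-3,0,0,0,255,-4.5,0,0,0,255,-5.5,0,0,0,255,-5.5,0,0,0,255,-5.5,0,0,0],
)

```text
time: 8.63
tool_pos: [509.4, -213.8, 36.0]
tcp_rot: [3.142, 0.0, -2.892]
contact_force: [0.3, -0.0, -2.4]
grip_width: 15.7
```

```bash
python3 s.py
```

```text
t 8.633 p [ 509.35 -213.79   35.99] rpy [ 3.1416  0.     -2.8922] F [ 0.31 -0.04 -2.44] M [ 0.02   0.053 -0.007] w 15.66
leaf-frame: along -4.94 lat 0.20 yaw-th0 -0.04deg | Falong 0.29 Flat -0.11
```

Emit:
play_rows(
  moves=[255,-0.5,0,0,0,255,-1,0,0,0,255,-1.5,0,0,0,255,-1.5,0,0,0],
)

```text
time: 8.97
tool_pos: [510.9, -213.4, 36.0]
tcp_rot: [-3.142, 0.0, -2.892]
contact_force: [-0.2, 0.3, -1.8]
grip_width: 15.6
```

```bash
python3 s.py
```

```text
t 8.967 p [ 510.86 -213.44   36.02] rpy [-3.1416e+00  1.0000e-04 -2.8923e+00] F [-0.17  0.33 -1.76] M [ 0.058 -0.026  0.026] w 15.57
leaf-frame: along -3.39 lat 0.16 yaw-th0 -0.04deg | Falong -0.08 Flat 0.36
```

Emit:
play_rows(
  moves=[255,-0.5,0,0,0,255,-1,0,0,0,255,-1,0,0,0],
)

```text
time: 9.22
tool_pos: [511.8, -213.2, 36.0]
tcp_rot: [3.142, 0.0, -2.892]
contact_force: [-0.7, 0.2, -0.9]
grip_width: 15.8
```

```bash
python3 s.py
```

```text
t 9.217 p [ 511.83 -213.17   36.01] rpy [ 3.1416e+00  1.0000e-04 -2.8922e+00] F [-0.68  0.23 -0.87] M [ 0.046  0.036 -0.005] w 15.83
leaf-frame: along -2.39 lat 0.19 yaw-th0 -0.04deg | Falong -0.60 Flat 0.39
```

Emit:
play_rows(
  moves=[255,-0.4,0,0,0,255,-0.7,0,0,0,255,-0.7,0,0,0],
)

```text
time: 9.47
tool_pos: [512.4, -213.0, 36.0]
tcp_rot: [3.142, -0.0, -2.892]
contact_force: [0.2, -0.5, -1.1]
grip_width: 15.7
```

```bash
python3 s.py
```

```text
t 9.467 p [ 512.38 -213.05   35.99] rpy [ 3.1415e+00 -1.0000e-04 -2.8923e+00] F [ 0.21 -0.55 -1.11] M [-0.018  0.027  0.001] w 15.74
leaf-frame: along -1.82 lat 0.17 yaw-th0 -0.04deg | Falong 0.07 Flat -0.59
```

Emit:
play_rows(
  moves=[255,-0.4,0,0,0,255,-0.7,0,0,0,255,-0.7,0,0,0],
)

```text
time: 9.72
tool_pos: [512.6, -212.9, 36.0]
tcp_rot: [3.141, -0.001, -2.892]
contact_force: [-3.7, -2.2, 0.4]
grip_width: 15.1
```

```bash
python3 s.py
```

```text
t 9.717 p [ 512.55 -212.94   35.97] rpy [ 3.1411e+00 -1.0000e-03 -2.8924e+00] F [-3.71 -2.22  0.45] M [-0.229  0.648 -0.121] w 15.09
leaf-frame: along -1.63 lat 0.22 yaw-th0 -0.05deg | Falong -4.14 Flat -1.24
```

```bash
cat > avg.py <<'E'
from h import *
from plant import bot
import sys
n=int(sys.argv[1]) if len(sys.argv)>1 else 6
F=[];M=[]
for k in range(n):
    o=bot.get_obs(); F.append(o["contact_force"]); M.append(o["moment"]); c=bot.capture("side")
st(o)
C=np.array([585.9,-194.5])
y=o["tcp_rot"][2]; ex=-np.array([np.cos(y),np.sin(y)]); ey=np.array([-ex[1],ex[0]])
d=o["tool_pos"][:2]-C; F=np.array(F); f=F[:,:2].mean(0); m=np.array(M).mean(0)
print("Falong",np.round(F[:,:2]@ex,1),"Flat",np.round(F[:,:2]@ey,1),"Fz",np.round(F[:,2],1))
print("along %.2f lat %.2f yaw-th0 %.2fdeg | Falong %.2f Flat %.2f Fz %.2f| Mx(leaf) %.3f My %.3f Mz %.3f"%(d@ex+74,d@ey,np.degrees(np.arctan2(ex[1],ex[0])-.25),f@ex,f@ey,F[:,2].mean(),m[:2]@ex,m[:2]@ey,m[2]))
np.savez("pics/last.npz",**c)
if len(sys.argv)>2: crop(c["color"],235,190,335,280,7,sys.argv[2])
E
python3 avg.py 6 pics/side6.png
```

```text
t 9.967 p [ 512.58 -212.91   35.98] rpy [ 3.1412e+00 -9.0000e-04 -2.8924e+00] F [-5.78 -1.29  0.87] M [-0.277  0.83  -0.123] w 15.47
Falong [-4.1 -4.7 -5.2 -6.5 -5.5 -5.9] Flat [-1.2  0.1  0.  -0.7 -0.4  0.2] Fz [0.4 0.8 0.3 0.5 0.7 0.9]
along -1.59 lat 0.24 yaw-th0 -0.04deg | Falong -5.34 Flat -0.33 Fz 0.61| Mx(leaf) -0.097 My 0.794 Mz -0.115
```

View pics/side6.png

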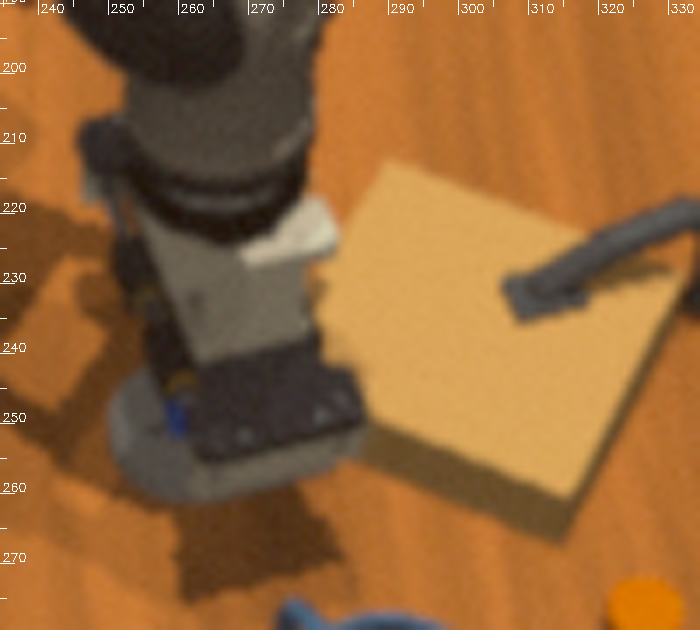

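Emit:
play_rows(
  moves=[255,0.2,-0.3,0,0,255,0.2,-0.6,0,0,255,0.2,-0.6,0,0],
)

```text
time: 10.27
tool_pos: [512.7, -213.2, 35.8]
tcp_rot: [3.141, -0.001, -2.892]
contact_force: [-4.2, -0.1, -0.5]
grip_width: 15.8
```

```bash
python3 avg.py 6
```

```text
t 10.517 p [ 512.7  -213.24   35.85] rpy [ 3.1409e+00 -7.0000e-04 -2.8922e+00] F [-5.33  0.91 -0.62] M [ 0.037  0.904 -0.012] w 15.85
Falong [-4.1 -4.6 -5.  -5.2 -4.5 -4.9] Flat [0.9 0.6 1.2 0.5 1.2 2.2] Fz [-0.5 -0.7 -0.3  0.1 -0.3 -0.6]
along -1.56 lat -0.10 yaw-th0 -0.03deg | Falong -4.71 Flat 1.10 Fz -0.36| Mx(leaf) 0.265 My 0.823 Mz -0.013
```

Emit:
play_rows(
  moves=[255,0,-0.3,0,0,255,0,-0.6,0,0,255,0,-0.6,0,0],
)

```text
time: 10.82
tool_pos: [512.8, -213.5, 35.8]
tcp_rot: [3.14, -0.001, -2.892]
contact_force: [-4.5, 0.6, -0.1]
grip_width: 15.4
```

```bash
python3 avg.py 5
```

```text
t 11.017 p [ 512.76 -213.49   35.77] rpy [ 3.1403e+00 -9.0000e-04 -2.8919e+00] F [-4.95  2.28  0.49] M [0.353 0.831 0.1  ] w 15.82
Falong [-4.2 -4.2 -4.1 -5.6 -4.2] Flat [1.7 3.5 2.4 2.3 3.4] Fz [-0.1 -0.2 -0.2  0.4  0.5]
along -1.57 lat -0.33 yaw-th0 -0.02deg | Falong -4.46 Flat 2.66 Fz 0.09| Mx(leaf) 0.540 My 0.758 Mz 0.121
```

Emit:
play_rows(
  moves=[255,0.8,0.3,0,0,255,1.5,0.5,0,0,255,1.5,0.5,0,0,255,1.5,0.5,0,0],
)

```text
time: 11.4
tool_pos: [512.3, -214.2, 36.2]
tcp_rot: [-3.141, 0.001, -2.892]
contact_force: [0.0, 0.0, -1.8]
grip_width: 16.2
```

```bash
python3 avg.py 3
```

```text
t 11.5 p [ 512.17 -214.22   36.22] rpy [-3.1407e+00  1.2000e-03 -2.8924e+00] F [-0.15 -0.27 -1.52] M [ 0.054  0.006 -0.01 ] w 15.99
Falong [ 0.  -0.8 -0.2] Flat [ 0.   0.3 -0.2] Fz [-1.8 -2.1 -1.5]
along -2.32 lat -0.93 yaw-th0 -0.05deg | Falong -0.34 Flat 0.04 Fz -1.83| Mx(leaf) 0.098 My 0.039 Mz 0.029
```

Emit:
play_rows(
  moves=[255,-0.5,0,0,0,255,-0.9,0,0,0,255,-1.1,0,0,0,255,-1.1,0,0,0],
)

```text
time: 11.88
tool_pos: [512.5, -213.7, 35.9]
tcp_rot: [3.141, -0.0, -2.892]
contact_force: [-1.5, -0.3, -2.1]
grip_width: 15.4
```

```bash
python3 avg.py 5
```

```text
t 12.083 p [ 512.55 -213.67   35.96] rpy [ 3.1414e+00 -2.0000e-04 -2.8923e+00] F [-0.76 -1.1  -0.9 ] M [-0.026  0.399  0.045] w 15.69
Falong [-1.5 -1.  -1.4 -1.4 -1. ] Flat [ 0.1  0.2  0.2 -0.6 -0.9] Fz [-2.1 -1.3 -1.5 -0.4 -0.9]
along -1.81 lat -0.48 yaw-th0 -0.04deg | Falong -1.26 Flat -0.19 Fz -1.23| Mx(leaf) 0.052 My 0.316 Mz 0.042
```

Emit:
play_rows(
  moves=[255,-0.3,0.2,0,0,255,-0.5,0.2,0,0,255,-0.5,0.2,0,0],
)

```text
time: 12.38
tool_pos: [512.7, -213.4, 35.9]
tcp_rot: [3.141, -0.001, -2.892]
contact_force: [-3.3, -1.6, -0.9]
grip_width: 15.8
```

```bash
python3 avg.py 6
```

```text
t 12.633 p [ 512.72 -213.35   35.91] rpy [ 3.1412e+00 -7.0000e-04 -2.8922e+00] F [-4.68 -1.68  0.11] M [-0.199  0.849 -0.029] w 16.08
Falong [-3.6 -4.9 -4.5 -5.1 -4.8 -4.9] Flat [-0.8  0.2  0.4 -0.1 -0.7 -0.5] Fz [-0.9 -0.6 -1.2 -1.  -0.5  0.1]
along -1.56 lat -0.21 yaw-th0 -0.04deg | Falong -4.65 Flat -0.24 Fz -0.70| Mx(leaf) 0.001 My 0.836 Mz 0.052
```

Emit:
play_rows(
  moves=[255,-0.1,0,0.3,0,255,-0.2,0,0.6,0,255,-0.2,0,0.9,0,255,-0.2,0,0.9,0,255,-0.2,0,0.9,0,255,-0.2,0,0.9,0,255,-0.2,0,0.9,0,255,-0.2,0,0.9,0],
)

```text
time: 13.35
tool_pos: [512.7, -213.3, 35.3]
tcp_rot: [3.141, -0.001, -2.892]
contact_force: [-6.3, -2.2, 3.6]
grip_width: 15.6
```

```bash
python3 avg.py 4 pics/side7.png
```

```text
t 13.5 p [ 512.72 -213.3    35.31] rpy [ 3.1410e+00 -1.0000e-03 -2.8923e+00] F [-6.47 -1.56  1.65] M [-0.132  1.142  0.043] w 15.77
Falong [-6.6 -6.6 -6.9 -6.7] Flat [-0.6 -0.5 -0.6  0.1] Fz [3.6 3.  3.1 1.6]
along -1.55 lat -0.16 yaw-th0 -0.04deg | Falong -6.70 Flat -0.40 Fz 2.85| Mx(leaf) 0.137 My 1.135 Mz 0.058
```

View pics/side7.png

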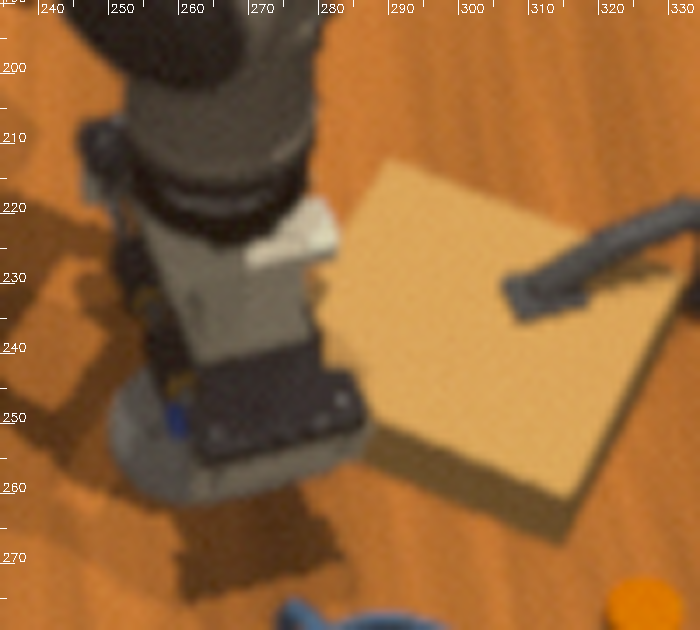

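Emit:
play_rows(
  moves=[255,0,0.65,0,0.5,255,-0.01,1.29,0,1,255,-0.03,1.94,0,1.5,255,-0.05,2.58,0,2,255,-0.05,2.58,0,2],
)

```text
time: 13.97
tool_pos: [512.1, -210.9, 35.1]
tcp_rot: [3.141, -0.001, -2.927]
contact_force: [-6.2, -3.1, -0.0]
grip_width: 15.9
```

```bash
python3 avg.py 3
```

```text
t 14.067 p [ 512.12 -210.92   35.08] rpy [ 3.1413e+00 -1.1000e-03 -2.9270e+00] F [-6.23 -2.46  0.52] M [-0.429  1.082  0.019] w 15.9
Falong [-6.7 -6.7 -6.6] Flat [-1.7 -1.3 -1.1] Fz [-0.  -0.   0.5]
along -1.58 lat -0.33 yaw-th0 -2.03deg | Falong -6.65 Flat -1.34 Fz 0.14| Mx(leaf) -0.165 My 1.165 Mz 0.042
```

Emit:
play_rows(
  moves=[255,0,0.65,0,0.5,255,-0.01,1.29,0,1,255,-0.03,1.94,0,1.5,255,-0.05,2.58,0,2,255,-0.08,3.23,0,2.5,255,-0.1,3.87,0,3,255,-0.1,3.87,0,3],
)

```text
time: 14.7
tool_pos: [511.4, -207.1, 35.1]
tcp_rot: [3.141, -0.001, -2.98]
contact_force: [-6.7, -1.9, 0.9]
grip_width: 15.6
```

```bash
python3 avg.py 3
```

```text
t 14.8 p [ 511.37 -207.11   35.08] rpy [ 3.1413e+00 -1.2000e-03 -2.9795e+00] F [-5.91 -2.08  0.71] M [-0.333  1.133  0.067] w 16.2
Falong [-6.9 -5.6 -6.2] Flat [-0.8 -1.5 -1.1] Fz [0.9 1.3 0.7]
along -1.59 lat -0.42 yaw-th0 -5.04deg | Falong -6.22 Flat -1.12 Fz 0.99| Mx(leaf) -0.204 My 1.149 Mz 0.065
```

Emit:
play_rows(
  moves=[255,0,0.65,0,0.5,255,-0.01,1.29,0,1,255,-0.03,1.94,0,1.5,255,-0.05,2.58,0,2,255,-0.08,3.23,0,2.5,255,-0.1,3.87,0,3,255,-0.1,3.87,0,3],
)

```text
time: 15.43
tool_pos: [510.8, -203.2, 35.1]
tcp_rot: [3.141, -0.001, -3.032]
contact_force: [-5.1, -1.6, 0.7]
grip_width: 15.8
```

```bash
python3 avg.py 3
```

```text
t 15.533 p [ 510.82 -203.19   35.07] rpy [ 3.1412e+00 -1.3000e-03 -3.0318e+00] F [-6.08 -2.21  1.25] M [-0.413  1.129  0.062] w 15.67
Falong [-5.2 -7.  -6.3] Flat [-1.1 -1.5 -1.5] Fz [0.7 1.1 1.3]
along -1.58 lat -0.42 yaw-th0 -8.03deg | Falong -6.18 Flat -1.35 Fz 1.00| Mx(leaf) -0.270 My 1.154 Mz 0.040
```

Emit:
play_rows(
  moves=[255,0,0.65,0,0.5,255,-0.01,1.29,0,1,255,-0.03,1.94,0,1.5,255,-0.05,2.58,0,2,255,-0.08,3.23,0,2.5,255,-0.08,3.23,0,2.5],
)

```text
time: 16.08
tool_pos: [510.5, -200.0, 35.1]
tcp_rot: [3.141, -0.001, -3.076]
contact_force: [-6.3, -1.0, 0.9]
grip_width: 15.7
```

```bash
python3 avg.py 4 pics/side8.png
```

```text
t 16.233 p [ 510.5  -199.96   35.08] rpy [ 3.1412e+00 -1.4000e-03 -3.0755e+00] F [-7.38 -1.9   1.26] M [-0.342  1.112 -0.046] w 15.73
Falong [-6.3 -6.  -5.9 -7.5] Flat [-0.6 -2.  -2.1 -1.4] Fz [0.9 1.5 0.1 1.3]
along -1.59 lat -0.47 yaw-th0 -10.54deg | Falong -6.44 Flat -1.52 Fz 0.93| Mx(leaf) -0.307 My 1.134 Mz -0.001
```

View pics/side8.png

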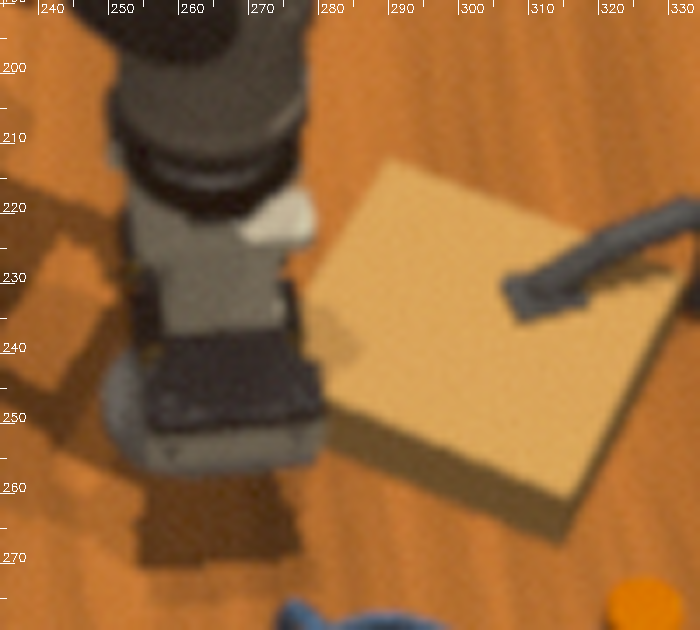

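Emit:
play_rows(
  moves=[255,0,0,0,0,255,0,0,0,0,255,0,0,0,0,255,0,0,0,0,100,0,0,0,0,100,0,0,0,0,100,0,0,0,0,100,0,0,0,0],
)

```text
time: 16.95
tool_pos: [511.9, -200.0, 35.4]
tcp_rot: [-3.141, 0.002, -3.076]
contact_force: [-0.7, 0.1, 0.3]
grip_width: 38.0
```

```bash
python3 avg.py 2
```

```text
t 17.0 p [ 511.73 -199.94   35.32] rpy [-3.1413e+00  1.1000e-03 -3.0755e+00] F [ 0.23 -0.29 -0.06] M [ 0.067 -0.056  0.004] w 42.14
Falong [-0.7  0.2] Flat [ 0.2 -0.3] Fz [ 0.3 -0.1]
along -0.37 lat -0.53 yaw-th0 -10.54deg | Falong -0.23 Flat -0.07 Fz 0.14| Mx(leaf) 0.037 My -0.023 Mz -0.029
```

Emit:
play_rows(
  moves=[80,0,0,0,0,80,0,0,0,0,80,0,0,0,0,80,0,0,0,0,80,0,0,0,0],
)

```text
time: 17.47
tool_pos: [511.2, -199.9, 35.1]
tcp_rot: [3.141, 0.0, -3.076]
contact_force: [0.3, -0.4, -0.5]
grip_width: 62.9
```

```bash
python3 avg.py 2 pics/side9.png
```

```text
t 17.517 p [ 511.2  -199.93   35.09] rpy [ 3.1415  0.     -3.0756] F [ 0.35 -0.61 -0.22] M [ 0.046  0.015 -0.002] w 62.65
Falong [0.3 0.3] Flat [-0.4 -0.6] Fz [-0.5 -0.2]
along -0.89 lat -0.49 yaw-th0 -10.54deg | Falong 0.29 Flat -0.51 Fz -0.35| Mx(leaf) 0.075 My 0.012 Mz 0.009
```

View pics/side9.png

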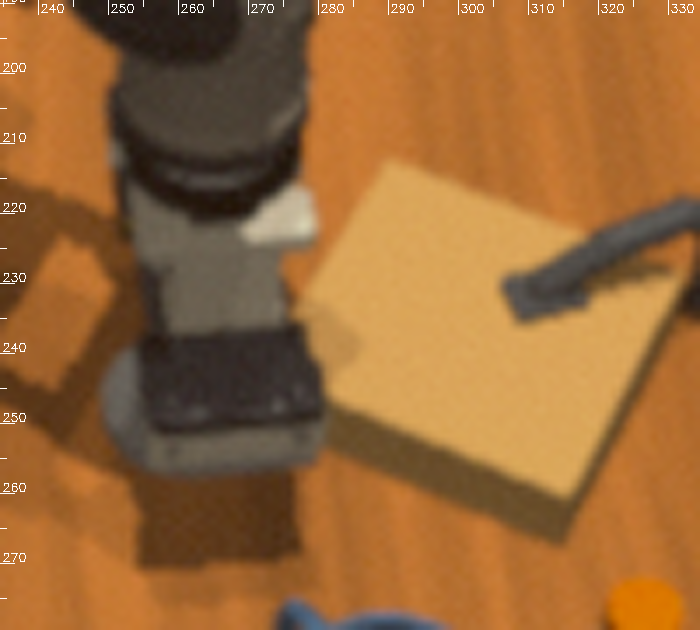

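Emit:
play_rows(
  moves=[80,0,0,-4,0,80,0,0,-14,0,80,0,0,-30,0,80,0,0,-50,0,80,0,0,-70,0,80,0,0,-95,0,80,0,0,-115,0,80,0,0,-125,0],
)

```text
time: 18.23
tool_pos: [512.2, -200.5, 163.7]
tcp_rot: [-3.139, 0.004, -3.075]
contact_force: [0.4, 0.4, -0.0]
grip_width: 63.1
```

Emit:
play_rows(
  moves=[80,15,10,0,0,80,35,30,0,0,80,50,60,0,0,80,60,90,0,0,80,65,120,0,0,80,65,150,0,0,80,65,175,0,0,80,65,190,0,0],
)

```text
time: 18.9
tool_pos: [432.9, -12.5, 160.3]
tcp_rot: [3.141, -0.0, -3.074]
contact_force: [-0.1, -0.1, 0.7]
grip_width: 63.2
```

Run:
```python
from h import *
from plant import bot
st(bot.get_obs())
for n in("top","side"):
    c=bot.capture(n); np.savez(f"pics/{n}10.npz",**c)
    cv2.imwrite(f"pics/{n}10f.png",cv2.resize(c["color"][:,:,::-1],(800,600)))
    crop(c["color"],*((280,120,370,210,7) if n=="top" else (235,190,335,280,7)),f"pics/{n}10.png")
```

```text
t 18.9 p [432.93 -12.46 160.35] rpy [ 3.1409e+00 -2.0000e-04 -3.0744e+00] F [-0.09 -0.12  0.73] M [ 0.03   0.031 -0.043] w 63.17
```

View pics/top10.png

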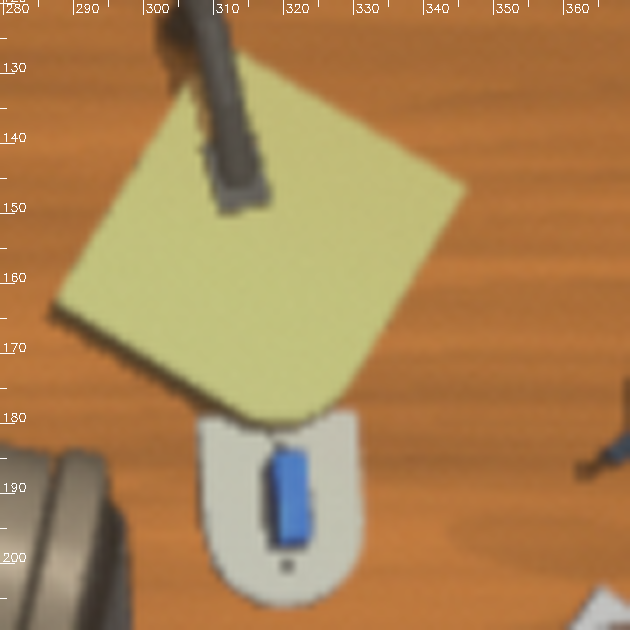

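View pics/side10.png

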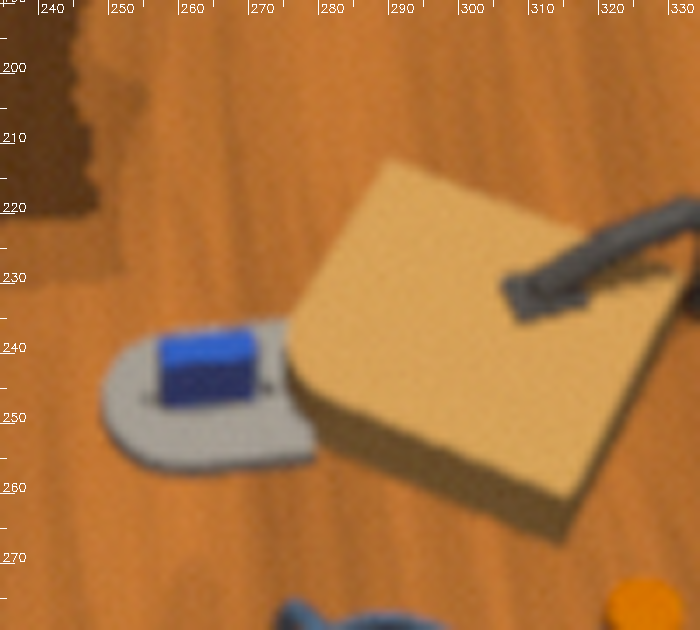

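View pics/top10f.png

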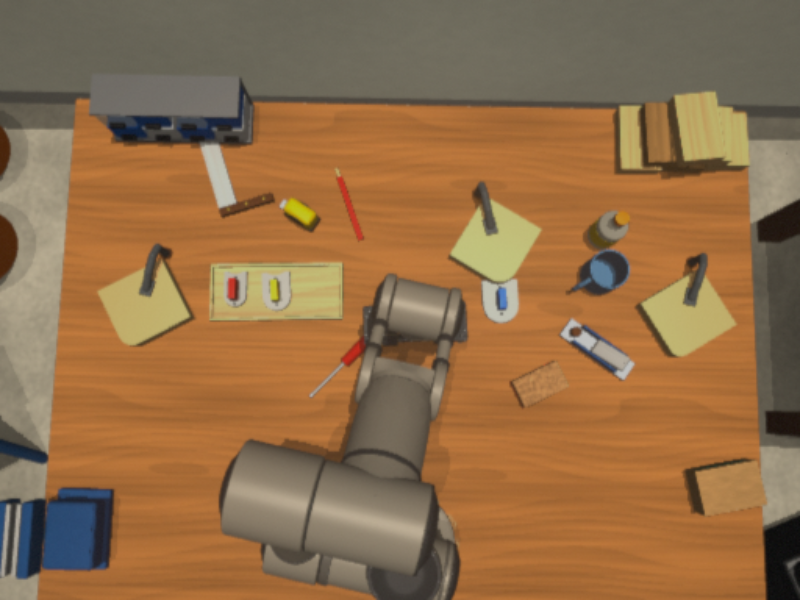

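Run:
```python
from h import *
from scipy.optimize import least_squares
t=dict(np.load("pics/top10.npz")); i=t["color"].astype(float)
x0,x1,y0,y1=311,329,178,204
s=(i[...,2]-i[...,0])[y0:y1,x0:x1]; w=np.clip((s+10)/(np.percentile(s,95)+10),0,1); w[w<.35]=0
yy,xx=np.mgrid[y0:y1,x0:x1]; m=w.sum(); u,v=(w*xx).sum()/m,(w*yy).sum()/m
p=unproj(t,u,v,46)
C2=np.array([[(w*(xx-u)**2).sum(),(w*(xx-u)*(yy-v)).sum()],[0,(w*(yy-v)**2).sum()]])/m; C2[1,0]=C2[0,1]
e=np.linalg.eigh(C2)[1][:,1]; q=unproj(t,u+e[0]*5,v+e[1]*5,46); a=np.arctan2(q[1]-p[1],q[0]-p[0]); a=(a+np.pi/2)%np.pi-np.pi/2
print(u,v,m,p,"yaw",a,"tool yaw",.25-np.radians(10.54))
for yaw in (a,.25-np.radians(10.54)): print("arc centre",p[:2]+74*np.array([np.cos(yaw),np.sin(yaw)]))
print("vs board (585.9,-195.0) top-cam")
```

```text
321.27765404602826 190.5143281365999 57.564102564102555 [ 510.79818457 -199.60389412   46.        ] yaw 0.07728972124844935 tool yaw 0.06604229683979768
arc centre [ 584.57726764 -193.89014742]
arc centre [ 584.63686457 -194.72031599]
vs board (585.9,-195.0) top-cam
```

Run:
```python
from fit import *
t=dict(np.load("pics/side10.npz")); i=t["color"].astype(float)
x0,x1,y0,y1=252,276,233,252
s=i[y0:y1,x0:x1,2]  # blue: top face bright
w=np.clip((s-150)/60,0,1); yy,xx=np.mgrid[y0:y1,x0:x1]
m=((i[y0:y1,x0:x1,2]-i[y0:y1,x0:x1,0])>60)&(s>140)
w=m.astype(float)
print(s[2:10:1,4:20:2].astype(int))
u,v=(w*xx).sum()/w.sum(),(w*yy).sum()/w.sum(); p=unproj(t,u,v,46); yaw=.066
print(u,v,w.sum(),p,"arc",p[:2]+74*np.array([np.cos(yaw),np.sin(yaw)]))
for rad in (17,13):
  x,c,_,_=solve(t,np.array([583,-193,38.]),rad,.25,38); print(x,c)
t=dict(np.load("pics/top10.npz"))
for rad in (17,13):
  x,c,_,_=solve(dict(np.load("pics/top0.npz")),np.array([586,-195,38.]),rad,.25,38); print("top",x,c)
```

```text
[[ 50  49  52  52  54  59  60  75]
 [ 58  58  81  86  99 106 104 126]
 [ 79  99 128 142 158 163 158 169]
 [119 154 173 183 188 193 190 189]
 [146 176 193 193 194 193 194 189]
 [145 169 196 194 192 191 184 169]
 [144 163 174 161 159 157 149 125]
 [146 130 130 111 102 101  99  98]]
264.3207547169811 239.32075471698113 53.0 [ 508.55558626 -201.08802561   46.        ] arc [ 582.39447276 -196.20757062]
[ 5.82001607e+02 -1.92470750e+02  2.49749154e-01  6.10059305e-01] 3.678550695783772
[ 5.82281101e+02 -1.92328590e+02  2.34146659e-01  5.87000457e-01] 0.5948823850581048
top [ 5.85811483e+02 -1.94977158e+02  2.45717318e-01  5.23152147e-01] 0.3267800419059696
top [ 5.85977271e+02 -1.94783703e+02  2.45516605e-01  4.98835663e-01] 0.11743702325802895
```

Run:
```python
from h import *
t=dict(np.load("pics/side10.npz")); i=t["color"].astype(int)
for x in (260,264,267): print(x,[tuple(i[y,x]) for y in range(234,251)])
# predicted fin-top edges for nested hypothesis (side-cam board C and robot/contact C)
yaw=.066; e=np.array([np.cos(yaw),np.sin(yaw)]); n=np.array([-e[1],e[0]])
for C in ((582.1,-192.5),(584.3,-194.3),(585.9,-195)):
    o=np.array(C)-74*e
    out=[]
    for a,b,z in ((0,8,46),(0,-8,46),(0,-8,10),(22,0,46),(-22,0,46)):
        q=o+a*e+b*n; out.append(np.round(proj(t,(q[0],q[1],z)),2).tolist())
    print(C,out)
t=dict(np.load("pics/top10.npz"))
for C in ((582.1,-192.5),(584.3,-194.3),(585.9,-195)):
    o=np.array(C)-74*e
    print("top",C,np.round(proj(t,(o[0],o[1],46)),2))
```

```text
260 [(np.int64(195), np.int64(117), np.int64(48)), (np.int64(195), np.int64(118), np.int64(52)), (np.int64(188), np.int64(127), np.int64(81)), (np.int64(151), np.int64(125), np.int64(128)), (np.int64(91), np.int64(110), np.int64(173)), (np.int64(53), np.int64(97), np.int64(193)), (np.int64(53), np.int64(97), np.int64(196)), (np.int64(53), np.int64(88), np.int64(174)), (np.int64(49), np.int64(66), np.int64(130)), (np.int64(45), np.int64(53), np.int64(98)), (np.int64(47), np.int64(50), np.int64(94)), (np.int64(43), np.int64(52), np.int64(94)), (np.int64(46), np.int64(51), np.int64(93)), (np.int64(58), np.int64(62), np.int64(101)), (np.int64(111), np.int64(107), np.int64(121)), (np.int64(153), np.int64(146), np.int64(136)), (np.int64(166), np.int64(157), np.int64(148))]
264 [(np.int64(185), np.int64(111), np.int64(50)), (np.int64(182), np.int64(113), np.int64(54)), (np.int64(171), np.int64(125), np.int64(99)), (np.int64(131), np.int64(127), np.int64(158)), (np.int64(67), np.int64(101), np.int64(188)), (np.int64(51), np.int64(96), np.int64(194)), (np.int64(48), np.int64(96), np.int64(192
[... 956 characters left out ...]
)), (np.int64(45), np.int64(51), np.int64(92)), (np.int64(52), np.int64(55), np.int64(92)), (np.int64(93), np.int64(89), np.int64(104)), (np.int64(140), np.int64(135), np.int64(130)), (np.int64(161), np.int64(155), np.int64(145)), (np.int64(164), np.int64(155), np.int64(145))]
(582.1, -192.5) [[263.84, 236.36], [264.48, 240.41], [264.38, 247.31], [271.12, 237.73], [257.18, 239.03]]
(584.3, -194.3) [[264.57, 236.79], [265.21, 240.85], [265.11, 247.74], [271.86, 238.16], [257.91, 239.46]]
(585.9, -195) [[265.1, 236.94], [265.74, 241.01], [265.62, 247.9], [272.39, 238.31], [258.43, 239.62]]
top (582.1, -192.5) [320.6  191.27]
top (584.3, -194.3) [321.15 190.61]
top (585.9, -195) [321.36 190.13]
```

Run:
```python
from h import *
from plant import bot
st(bot.get_obs()); print(bot.close_job())
```

```text
t 19.0 p [433.2  -12.74 160.28] rpy [ 3.1411e+00 -3.0000e-04 -3.0726e+00] F [ 0.28 -0.67 -0.42] M [-0.005  0.055  0.038] w 63.18
the job is handed in; nothing more can be done
None
```

I nested the blue (38 mm) leaf on the middle board's corner and handed the job in at 19 s. No verdict was reported.

- **Choosing the leaf:** I tried only the blue leaf on the corner, because the pictures already pointed to it. Fits in both cameras gave the middle board about 38–40 mm. The left board came out at about 27–29 mm and the right at about 24 mm. With the leaf pressed lightly, side shifts of about half a millimetre moved the contact from one horn to the other, as they should when the radii match.
- **Pressing and sliding:** I pressed it square at about 5–7 N for roughly a second. I then slid it 10.5 degrees round the corner. The force stayed at about 6–7 N and the tool kept to a constant circle about the corner. I released it flat on the bench.
- **Last checks:** The pictures show the leaf flat against the corner, with the red and yellow leaves in the tray and the bystanders where they were. The gripper was clear and felt no contact.
- **Where the checks disagree:** The top camera puts the arc centres about 1.3 mm apart, within the 2.5 mm limit. The side camera agrees in x but reads about 3.7 mm apart in y. I put that down mostly to the dark board face shifting its edge fit, and trusted the contact and the top view instead.

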